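Put the sanding block away and latch the dust cover over it

ROBOT

A 7-joint arm with a two-finger parallel gripper is mounted at the origin on the work surface. World frame = base frame: x ahead of the robot, y to its left, z up, the work surface at z = 0. Lengths are in mm, angles in rad, forces in N, time in s.
With the tool pointing down it reaches from about 425 to 875 mm from the base axis. Payload 4.7 kg.
Tool frame: the origin (TCP) lies at the very end of the fingers, on their centre line; the grasp point (between the pads) lies 19 mm behind it; z points along the fingers, y is the line along which they close (so a half turn about z gives the same grasp; the last joint's range is limited). The gripper opens to 87 mm and grips with 3 to 60 N. Pads are 19 mm wide; open, the fingers measure 117 mm over their backs; the gripper's body (75 mm by 190 mm) begins 51 mm behind the grasp point.
Start: joints at [1.176, 0.321, -0.07, 1.45, 0.023, 1.371, -0.057], TCP at [258.363, -596.468, 222.587] pointing down, gripper open.
Joint ranges: [-2.86, 2.86], [-0.3, 2.09], [-1.38, 1.24], [0.06, 2.45], [-1.56, 4.7], [0.09, 2.05], [-2.69, 2.69]. Speed limits (rad/s): [2.57, 2.57, 3.14, 3.14, 3.14, 3.14, 3.14].

INTERFACE

Orientations are given as a rotation vector (axis times angle).
In Python, from cell import state, capture, camera_model, job_done gives the robot as it stands.
- The arm moves only by the tool send_rows, never from a script. Its argument "moves" is text: rows parted by semicolons, each of 7 numbers parted by spaces: the shift along the world's x, y, z in cm, then the turn, a rotation vector about the world's x, y, z in rad, then the opening in per cent of the stroke, from 0 (shut) to 100 (fully open). A call has 1 to 8 rows; each row is the pose to reach, as a shift and turn from the pose commanded when the call began; what a row does not reach only later rows make up. A row lasts 1/8 s, in which the tool goes at most 62.5 mm and 10.7 degrees, less where a joint would pass 70% of its speed; a pose out of reach is approached as far as the arm can. A call with a gripper value outside its range is refused whole. The fingers move at their own pace and stop on an object; the grip force is fixed at half the most. Time passes only in rows, so rows that repeat a pose let the fingers close. It gives the time, the measured TCP pose, the force, the opening and the grip force at its end, in the units of the state.
- state(): the state, without advancing time (a new reading comes with each control period).
- capture(name): name is "scene" or "side" or "wrist"; returns the picture (400x640x3 uint8, red, green, blue); there is no depth.
- camera_model(name): a dict with "mtx" (3x3 intrinsics, pixels), "R" (3x3) and "t" (3): a world point X has camera coordinates R X + t; the wrist camera has in their place "T_tool_cam" (4x4, takes a point from camera to tool coordinates, whose origin is the TCP and whose axes are the flange's). Camera axes: x right, y down, z forward; pixel columns grow to the right and rows downward; lengths in mm; the calibration is good to about 2 mm. A picture is of the moment at which its call begins: read the wrist's pose just before it. camera_model takes no time and is no camera call.
- job_done(): hands the job in; it is judged then, once.
The state is a dict: "t": time; "joint_positions": joint angles; "qd": joint speeds; "joint_efforts": joint torques, N m; "position": TCP position; "tool_rot": TCP orientation; "force": force on the tool from outside, world axes, zero at the start; "moment": the same for the moment, N m; "gripper_width": finger opening in mm; "grasp_force": force on a finger pad.
Only numpy, scipy, OpenCV 4.12 (cv2) and the standard library are available. Lean on these libraries where they do the work, as an engineer would, in place of code of your own. Each camera call takes 0.05 s, during which the arm holds its last target. There are 200 camera calls.

TASK

Lay the sanding block in the open compartment of the sloping tray stand, then slide the steel cover down the slope over it until it is fully shut. The cover is locked: it only passes its catches while the black thumb latch on it is held pressed in, and at the end the latch must have sprung back out so that the cover is locked shut. Leave the tin, the blue tub and the filling knife where they are.

Things in the scene. Friction and masses are not known exactly. Their poses are not given: they have to be found in the camera images.
- stand: Fixed grey steel tray stand, 272 mm deep (x), 210 mm wide (y). Origin: middle of its footprint on the bench, z up. Its top plane rises at 25 degrees along +x, from x -136, z 65 mm to x +136, z 192 mm: the lower half is an open compartment, the upper half a solid deck where the cover is parked. Guide rails run up the slope at y +-86 to 104 mm, 10 mm above the top plane.
- lamp_bar (a point): Middle of the aluminium lamp bar fixed above the parked latch: 32 mm thick, 360 mm long along the stand's y, on 16 mm posts at stand x 85, y +-160 mm. It is 28 mm farther in x and 150 mm higher than the parked latch: a hand held upright over the parked latch hits it, a hand tilted back toward the low side, square to the slope, clears it. Axes as the stand.
- tray: The compartment. Origin: centre of its floor; z square to the slope (outward), x up the slope, y across. Inside: 130 mm along x, 156 mm along y, 45 mm deep in z to the underside of the cover, so the block must lie flat (on a 120 x 50 face) for the cover to pass.
- cover (a joint): Slide of the cover in m: 0 parked on the deck (start), 0.140 fully shut at its end stop; grows down the slope (tray -x). Friction about 3 N; it stays where left. Steel plate 142 mm along the slope, 190 across, 5 thick. Catches on the rails stop the latch's cross-bar at the start (cover moves 2 mm at most) and near 0.115; once past that, the sprung-out latch locks it above 0.138. Between, it runs free.
- latch (a joint): How far the thumb latch is pressed in, in m, square to the slope: 0 sprung out, 0.010 at its stop. Spring: 4 N to start, 7 N at 5 mm, where its cross-bar clears the catches, 10 N at the stop.
- latch_well (a point): Centre of the floor of the thumb latch's well; moves with latch and cover. z square to the slope outward, x up the slope, y across. Black dish on the cover, 70 mm (x) by 60 mm (y); well 58 x 48 mm inside, walls 12 mm high, so closed fingertips set in it can press along -z and push along -x. Sprung out, the well floor is 15 mm above the cover's face. A 10 mm wide steel cross-bar sticks out to y +-94 mm.
- block: The loose sanding block, wood on a black rubber sole, 120 mm along x, 50 mm along y, 28 mm high, about 0.16 kg. Origin: centre of its underside. Starts lying flat on the bench, sole down, at any yaw.
- block_mid (a point): Middle of the sanding block, 14 mm above the centre of its underside; axes as the block.
- tin: Bystander: upright tin, 66 mm diameter, 85 mm high; origin centre of its underside.
- tub: Bystander: blue filler tub with its lid on, 122 mm across, 108 mm high; origin centre of its underside.
- knife: Bystander: filling knife lying flat, about 200 mm long along its x; origin near its middle.
Things that resemble listed ones, but are neither listed nor needed, are in the scene too. Of the things like the block, leave any that is white; of the rest the larger one is meant.

How it is judged:
By the outcome, as a careful person would: the job done as asked, in the order asked, and still so for the second after the job is handed in, with the robot touching nothing.
It also fails if it takes over 64 s, if anything falls off the work surface, if the arm or the gripper's body presses on something with over 40 N, if the wrist force passes 120 N, or if a joint passes its speed limit or range.

## Working session

There is one attempt and no reset: what is moved stays moved. The work goes in short steps, Python scripts to look and compute and a tool call to move; the robot and the scene stay as the last step left them, time stands still between calls to the robot, and variables do not carry over. Pictures are saved under pics/ and viewed, at most 10 in all, crops included, and the job is handed in when it is done.

Besides the shell and the picture viewer there is one more tool, called after "Request:" by a JSON object that holds its "api" and its "payload". send_rows: Moves the arm, as the interface text tells. Its arguments: {"type":"object","properties":{"moves":{"type":"string"}},"required":["moves"]}

```bash
mkdir -p pics; ls; python3 - <<'E'
from cell import *
import cv2,numpy as np
s=state();print(s)
for n in("scene","side"):
    im=capture(n);cv2.imwrite(f"pics/{n}0.png",cv2.resize(im[:,:,::-1],(800,500),interpolation=cv2.INTER_CUBIC))
    cv2.imwrite(f"raw_{n}0.png",im[:,:,::-1])
    m=camera_model(n);print(n,m['mtx'],m['R'],m['t'])
print(camera_model("wrist"))
E
```

```text
pics
{'t': 0.0, 'joint_positions': array([ 1.17606445,  0.32181141, -0.07008109,  1.4516632 ,  0.02261314,
        1.37076191, -0.0569218 ]), 'qd': array([ 4.64475886e-04, -4.14100149e-05, -5.95653275e-04, -5.28851707e-04,
       -3.76887550e-04, -3.01743779e-04, -4.34874447e-04]), 'joint_efforts': array([ 5.78646541e-04, -4.91289067e+01, -4.03133305e-01, -3.12529743e+01,
       -6.38213125e-02,  4.34953964e-02,  1.57193399e-04]), 'position': array([ 258.13491851, -595.96157589,  221.47491338]), 'tool_rot': array([-3.07442585e+00, -6.37376382e-01,  7.60006806e-04]), 'force': array([-0.23866792, -1.19249729,  0.14044972]), 'moment': array([-0.00369751, -0.01357929, -0.00259416]), 'grasp_force': 0.0, 'gripper_width': 86.98830936003456}
scene [[385.93444024   0.         323.01956041]
 [  0.         385.93444024 203.73796012]
 [  0.           0.           1.        ]] [[ 0.71974798  0.69419989  0.00702576]
 [ 0.6395219  -0.6590519  -0.39580593]
 [-0.27013809  0.28937364 -0.9183073 ]] [-384.66956966 -209.07427219 1567.19513905]
side [[445.77678427   0.         321.24852222]
 [  0.         445.77678427 202.61609131]
 [  0.           0.           1.        ]] [[-0.90378695 -0.42766111 -0.01658671]
 [-0.31604211  0.69302991 -0.64794053]
 [ 0.28859405 -0.5803581  -0.76151031]] [ 487.76819106  265.71101677 1426.35608966]
{'mtx': array([[321.15555471,   0.        , 320.67046326],
       [  0.        , 321.15555471, 197.68890088],
       [  0.        ,   0.        ,   1.        ]]), 'T_tool_cam': array([[-7.32040072e-04, -9.70417627e-01, -2.41431343e-01,
         6.54165122e+01],
       [ 9.99999649e-01, -8.08960147e-04,  2.19480082e-04,
         5.67082220e-01],
       [-4.08295675e-04, -2.41431097e-01,  9.70417878e-01,
        -1.63169789e+02],
       [ 0.00000000e+00,  0.00000000e+00,  0.00000000e+00,
         1.00000000e+00]])}
```

View pics/scene0.png

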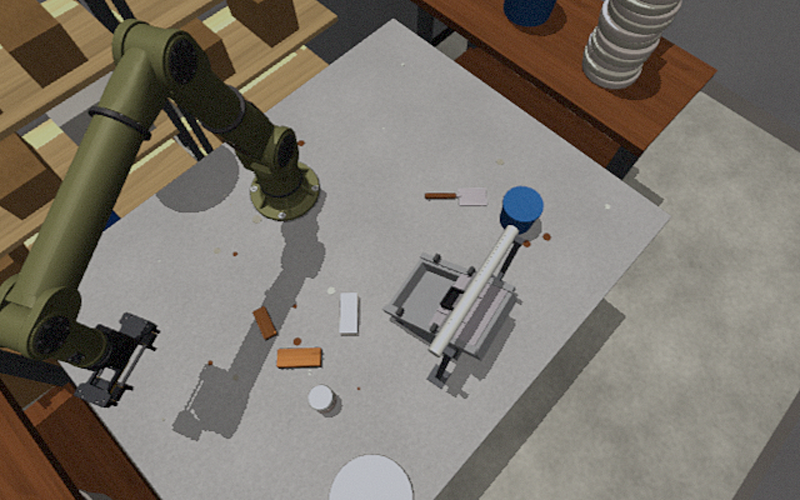

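View pics/side0.png

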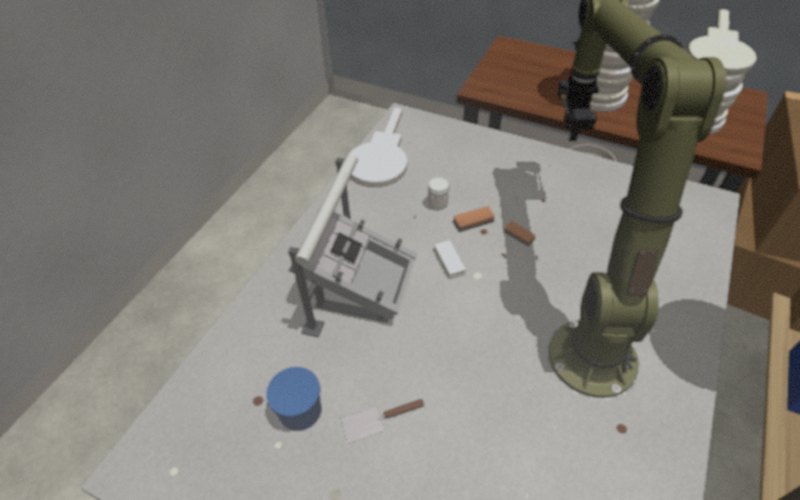

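The scene picture shows the orange block at about (299,357), with a small brown one at (264,322) and a white one at (348,313). The stand is around (455,305), with its low side toward the robot, and the tub, knife and tin stand clear of it. Next I'll enlarge the crops.

```bash
cat > h.py <<'E'
import cv2,numpy as np
def crop(src,out,x0,x1,y0,y1,k,step=20):
    im=cv2.imread(src) if isinstance(src,str) else src
    c=cv2.resize(im[y0:y1,x0:x1],None,fx=k,fy=k,interpolation=cv2.INTER_CUBIC)
    for x in range(-(-x0//step)*step,x1,step):
        cv2.line(c,(int((x-x0+.5)*k),0),(int((x-x0+.5)*k),6),(0,0,255),1);cv2.putText(c,str(x),(int((x-x0+.5)*k)-10,18),0,.4,(0,0,255),1)
    for y in range(-(-y0//step)*step,y1,step):
        cv2.line(c,(0,int((y-y0+.5)*k)),(6,int((y-y0+.5)*k)),(0,0,255),1);cv2.putText(c,str(y),(8,int((y-y0+.5)*k)+4),0,.4,(0,0,255),1)
    cv2.imwrite(out,c)
E
python3 -c "
from h import *
crop('raw_scene0.png','pics/c1.png',215,425,165,315,3.8)
crop('raw_side0.png','pics/c2.png',225,405,120,270,4)"
```

```text
(no output)
```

View pics/c1.png

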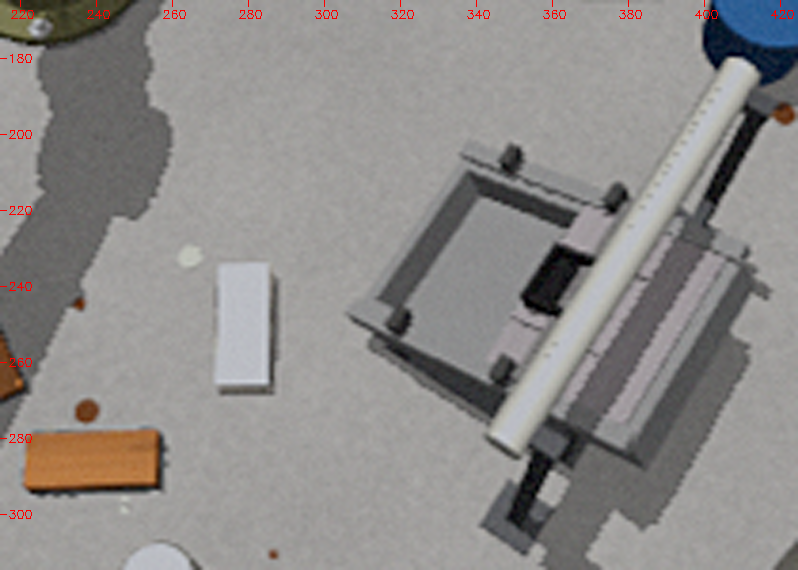

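View pics/c2.png

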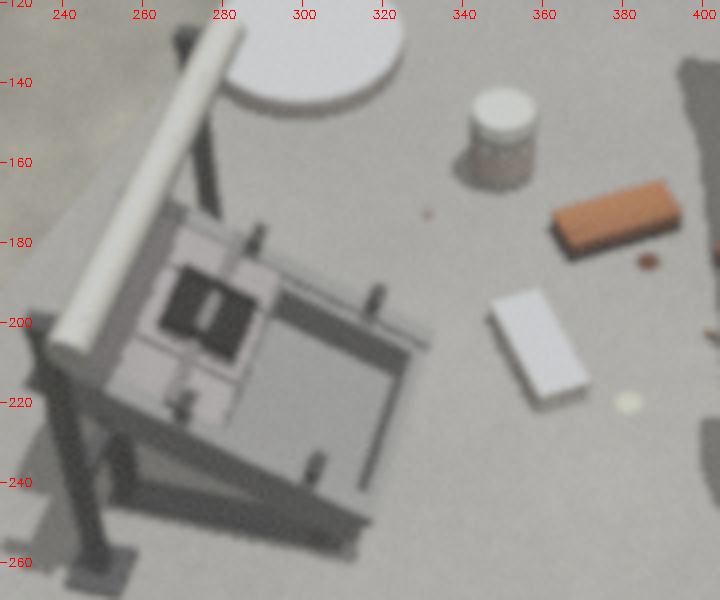

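The crops give usable corners for the orange block, the stand's rails and the lamp bar in both views. I'll fit the poses from these.

```bash
cat > fit.py <<'E'
import numpy as np
from cell import camera_model
from scipy.optimize import least_squares
C={n:camera_model(n) for n in("scene","side")}
def pr(n,X):
    m=C[n];c=m['R']@np.asarray(X)+m['t'];p=m['mtx']@c;return p[:2]/p[2]
sc=lambda x,y:(215+x/3.8-.5,165+y/3.8-.5)
sd=lambda x,y:(225+x/4-.5,120+y/4-.5)
S,D="scene","side"
lo,hi,z1,z2=-140,132,74,201
obs=[(S,sc(740,68),'b+'),(S,sc(508,440),'b-'),(D,sd(232,30),'b-'),(D,sd(68,345),'b+'),
 (S,sc(465,150),(lo,104,z1)),(S,sc(350,315),(lo,-104,z1)),(S,sc(640,462),(hi,-104,z2)),(S,sc(745,245),(hi,104,z2)),
 (D,sd(428,347),(lo,-104,z1)),(D,sd(370,522),(lo,104,z1))]
def P(p,q):
    if q in('b+','b-'): q=(85,180 if q=='b+' else -180,p[3])
    c,s=np.cos(p[2]),np.sin(p[2]);return (p[0]+c*q[0]-s*q[1],p[1]+s*q[0]+c*q[1],q[2])
f=lambda p:np.concatenate([pr(n,P(p,q))-uv for n,uv,q in obs])
r=least_squares(f,[700,100,.3,330],loss='soft_l1',x_scale=[100,100,.3,100]);print("stand",r.x);print(f(r.x).reshape(-1,2).round(1).tolist())
B=[(S,sc(31,433),0),(S,sc(158,430),1),(S,sc(158,486),2),(S,sc(26,488),3),(D,sd(664,181),0),(D,sd(681,214),3),(D,sd(570,247),2),(D,sd(553,213),1)]
# order by assignment check
q4=[(-60,25),(60,25),(60,-25),(-60,-25)]
import itertools
best=None
for perm in ([0,1,2,3,],[1,2,3,0]):
  for sh in range(4):
   for dr in(1,-1):
    obs2=[(n,uv,k if n==S else (dr*(k)+sh)%4) for n,uv,k in B]
    g=lambda p:np.concatenate([pr(n,P([*p[:3],0],(*q4[k],28)))-uv for n,uv,k in obs2])
    for y0 in (-2,-1,0,1,2):
     rr=least_squares(g,[450,-250,y0],x_scale=[100,100,.3])
     if best is None or rr.cost<best[0]: best=(rr.cost,rr.x,g(rr.x))
print("block",best[1],best[0]);print(best[2].reshape(-1,2).round(1).tolist())
E
python3 fit.py
```

```text
stand [6.39288533e+02 4.64580538e+01 1.68019157e-01 3.09553278e+02]
[[7.1, 6.3], [3.8, 7.3], [-6.0, -1.1], [-7.6, 0.8], [0.2, -3.4], [-2.7, -1.6], [-6.9, -3.5], [-0.6, -0.2], [4.5, -4.0], [2.9, -0.3]]
block [ 446.3826434  -324.00614981    0.78920444] 3.3783122095260594
[[-0.3, -0.5], [1.0, -0.4], [0.3, -0.6], [-0.2, -0.4], [-0.4, -0.9], [1.0, -0.6], [0.2, -0.8], [-0.8, -1.1]]
```

```bash
cat > tri.py <<'E'
exec(open('fit.py').read().split('def P(')[0])
def tri(a,b):
    r=least_squares(lambda X:np.r_[pr(S,X)-a,pr(D,X)-b],[650,0,100]);return r.x.round(1),round(2*r.cost,2)
for n,a,b in [("bar+",sc(740,68),sd(68,345)),("bar-",sc(508,440),sd(232,30)),("lo+",sc(465,150),sd(370,522)),("lo-",sc(350,315),sd(428,347)),
 ("inlo+",sc(475,172),sd(362,490)),("inlo-",sc(372,302),sd(410,352)),
 ("dish lowside +y",sc(556,245),sd(235,362)),("dish lowside -y",sc(523,295),sd(258,305))]: print(n,*tri(a,b))
E
python3 tri.py
```

```text
bar+ [667.1 234.  321.6] 0.27
bar- [ 731.1 -112.   315.9] 1.73
lo+ [492.9 121.2  61.9] 2.27
lo- [528.4 -71.9  56.5] 2.29
inlo+ [513.1 104.6  72.6] 0.43
inlo- [536.6 -51.3  67.9] 2.04
dish lowside +y [633.5  79.8 149.6] 0.89
dish lowside -y [643.3  23.2 156.4] 0.13
```

Request:
{"api": "send_rows", "payload": {"moves": "6 9 -2 0 0 0.13 100;12 18 -4 0 0 0.26 100;18.8 27.2 -7 0 0 0.38 100;18.8 27.2 -7 0 0 0.38 100;18.8 27.2 -7 0 0 0.38 100;18.8 27.2 -7 0 0 0.38 100;18.8 27.2 -7 0 0 0.38 100;18.8 27.2 -7 0 0 0.38 100"}}

```text
t: 1.1
position: [445.4, -325.9, 152.6]
tool_rot: [2.901, 1.205, -0.001]
force: [-0.3, 0.2, -0.6]
gripper_width: 87.2
grasp_force: 0.0
```

```bash
python3 - <<'E'
from cell import *;from h import *
import pickle
s=state();im=capture("wrist")[:,:,::-1];cv2.imwrite("raw_w1.png",im);pickle.dump(s,open("w1.pkl","wb"))
print(s['position'],s['tool_rot'],s['force'])
crop(im,"pics/w1.png",0,640,0,400,1.25,40)
E
```

```text
[ 445.41378376 -325.91519868  152.55538062] [ 2.90095912e+00  1.20456800e+00 -1.41128396e-03] [-0.26242732  0.24424758 -0.62799949]
```

View pics/w1.png

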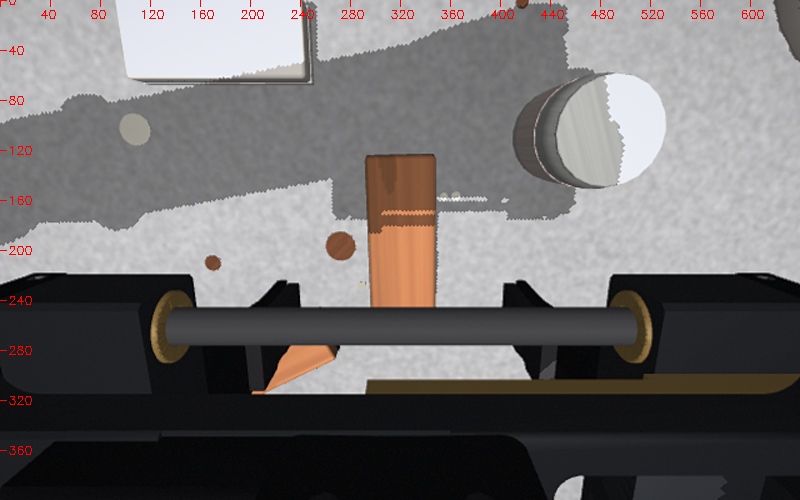

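```bash
cat >> h.py <<'E'
from scipy.spatial.transform import Rotation as Ro
from cell import camera_model
def ray(s,uv):
    m=camera_model("wrist");T=m["T_tool_cam"];R=Ro.from_rotvec(s['tool_rot']).as_matrix()
    d=np.linalg.inv(m["mtx"])@np.array([uv[0],uv[1],1.]);d=R@T[:3,:3]@d;o=R@T[:3,3]+s['position'];return o,d
def onplane(s,uv,n,h):  # n.X=h
    o,d=ray(s,uv);n=np.asarray(n,float);return o+d*(h-n@o)/(n@d)
E
python3 - <<'E'
from h import *;import pickle
s=pickle.load(open("w1.pkl","rb"));R=Ro.from_rotvec(s['tool_rot']).as_matrix()
for n,u,v,z in [("fl",366,155,28),("fr",435,154.5,28),("nl",370,306,28),("nr",436,306,28),("tinL",556,130,85),("tinR",666,125,85),("tinT",612,72,85),("tinB",608,188,85)]:
    X=onplane(s,(u/1.25-.1,v/1.25-.1),[0,0,1],z);print(n,X.round(1),(R.T@(X-s['position'])).round(1))
print(R[:,0],R[:,1])
E
```

```text
fl [ 470.8 -266.7   28. ] [ 60.  -23.8 124.5]
fr [ 505.2 -300.5   28. ] [ 60.3  24.4 124.5]
nl [ 391.6 -347.    28. ] [-52.8 -23.2 124.6]
nr [ 427.4 -382.8   28. ] [-52.9  27.4 124.6]
tinL [ 558.9 -334.1   85. ] [74.4 86.2 67.5]
tinR [ 603.5 -374.8   85. ] [ 77.  146.5  67.5]
tinT [ 599.2 -332.2   85. ] [104.2 113.3  67.5]
tinB [ 559.6 -379.7   85. ] [ 42.6 118.8  67.5]
[ 0.70587774  0.70833296 -0.00101633] [ 7.08333398e-01 -7.05878025e-01  1.04409266e-04]
```

Request:
{"api": "send_rows", "payload": {"moves": "0 0 -6 0 0 0 100;0 0 -11 0 0 0 100;0 0 -14 0 0 0 100;0 0 -14.8 0 0 0 100;0 0 -14.8 0 0 0 0;0 0 -14.8 0 0 0 0;0 0 -14.8 0 0 0 0;0 0 -14.8 0 0 0 0"}}

```text
t: 2.15
position: [446.8, -324.8, 5.4]
tool_rot: [2.899, 1.207, 0.001]
force: [-0.3, 0.6, -0.6]
gripper_width: 54.7
grasp_force: 0.0
```

Request:
{"api": "send_rows", "payload": {"moves": "0 0 0 0 0 0 0;0 0 0 0 0 0 0;0 0 5 0 0 0 0;0 0 11 0 0 0 0;3 6 17 0 0 0.2 0;6 12 23 0 0 0.4 0;9 18 29 0 0 0.6 0;12 24 29.5 0 0 0.8 0"}}

```text
t: 3.15
position: [534.8, -148.4, 267.8]
tool_rot: [2.251, 2.189, 0.0]
force: [0.9, -0.2, -1.5]
gripper_width: 50.0
grasp_force: 29.9
```

Request:
{"api": "send_rows", "payload": {"moves": "2 2 0 0 0 0.16 0;2 2 0 0 0 0.16 0;2 2 0 0 0 0.16 0;2 2 0 0 0 0.16 0"}}

```text
t: 3.65
position: [553.3, -130.4, 265.3]
tool_rot: [-2.078, -2.355, 0.002]
force: [0.5, -0.1, -2.2]
gripper_width: 49.7
grasp_force: 29.9
```

```bash
python3 - <<'E'
from cell import *;from h import *
import pickle
s=state();im=capture("wrist")[:,:,::-1];cv2.imwrite("raw_w2.png",im);pickle.dump(s,open("w2.pkl","wb"))
print(s['position'],s['tool_rot'],s['force'],s['gripper_width'],s['grasp_force'],s['joint_positions'].round(2))
crop(im,"pics/w2.png",0,640,0,400,1.25,40)
E
```

```text
[ 553.26530743 -130.41232495  265.33653018] [-2.07812208e+00 -2.35492526e+00  1.78881076e-03] [ 0.48087287 -0.14753746 -2.16554048] 49.700980125850535 29.909157045185566 [ 0.68  0.17 -0.56  1.58  0.09  1.42  0.24]
```

View pics/w2.png

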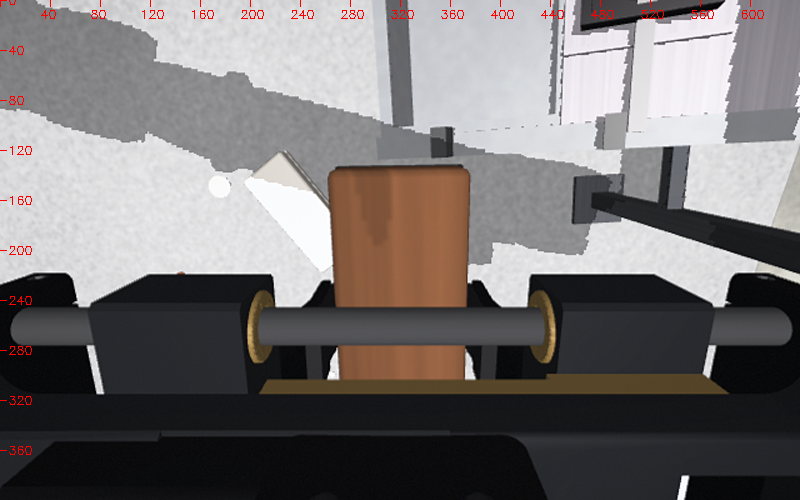

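Request:
{"api": "send_rows", "payload": {"moves": "2 4 2 0 0 0.06 0;3 7.5 4 0 0 0.06 0;3 7.5 4 0 0 0.06 0;3 7.5 4 0 0 0.06 0"}}

```text
t: 4.2
position: [583.8, -55.2, 305.6]
tool_rot: [2.005, 2.418, -0.002]
force: [0.8, -0.7, -1.7]
gripper_width: 49.6
grasp_force: 29.9
```

```bash
python3 - <<'E'
from cell import *;from h import *
import pickle
s=state();im=capture("wrist")[:,:,::-1];cv2.imwrite("raw_w3.png",im);pickle.dump(s,open("w3.pkl","wb"))
print(s['position'],s['tool_rot'],s['force'],s['gripper_width'],s['grasp_force'],s['joint_positions'].round(2))
crop(im,"pics/w3.png",130,570,0,250,1.81,20)
E
```

```text
[583.77829685 -55.20978399 305.59728102] [ 2.00496368e+00  2.41836253e+00 -2.10771525e-03] [ 0.83030126 -0.66511278 -1.70821185] 49.6258381979257 29.90889375563711 [ 0.57  0.21 -0.61  1.46  0.12  1.51  0.15]
```

View pics/w3.png

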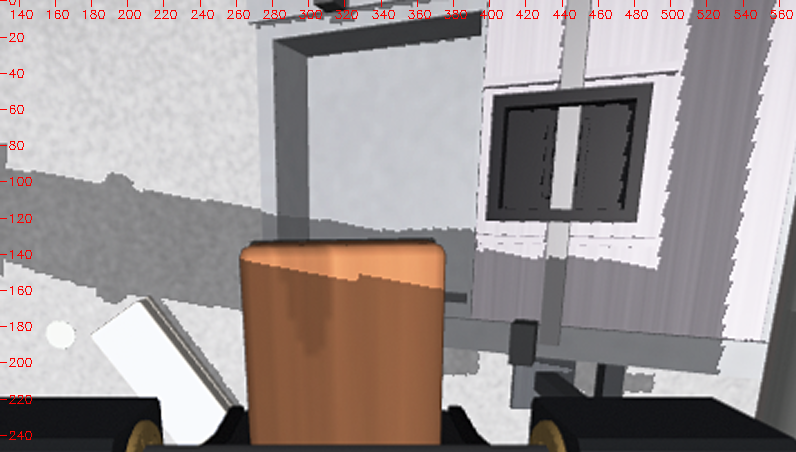

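```bash
cat > fit2.py <<'E'
from h import *;import pickle
from scipy.optimize import least_squares
s=pickle.load(open("w3.pkl","rb"))
m=camera_model("wrist");T=m["T_tool_cam"];R=Ro.from_rotvec(s['tool_rot']).as_matrix()
def pj(X):
    c=T[:3,:3].T@(R.T@(X-s['position'])-T[:3,3]);p=m['mtx']@c;return p[:2]/p[2]
a=np.radians(25);c,sn=np.cos(a),np.sin(a)
def W(p,S,y,n):
    x,z=S*c-n*sn,128.5+S*sn+n*c
    C,Sn=np.cos(p[2]),np.sin(p[2]);return np.array([p[0]+C*x-Sn*y,p[1]+Sn*x+C*y,z])
px=lambda u,v:np.array([130+(u+.5)/1.81-.5,(v+.5)/1.81-.5])
dish=[((492,97),-35,30),((653,84),35,30),((637,222),35,-30),((486,221),-35,-30)]
# p: x y yaw L(dish centre s) s0(tray centre s)
def f(p):
    r=[pj(W(p,p[3]+i,j,32))-px(*u) for u,i,j in dish]
    r+=[pj(W(p,p[4]-65,78,-45))-px(307,57),pj(W(p,p[4]-65,78,0))-px(274,40)]
    r+=[[(pj(W(p,p[4]-65,20,-45))-px(307,180))[0]],[(pj(W(p,p[4]-65,20,0))-px(276,180))[0]]]
    return np.concatenate(r)
if __name__=="__main__":
    r=least_squares(f,[620,46,.18,72,-70],x_scale=[10,10,.1,10,10]);p=r.x
    print(p.round(3));print(f(p).round(1).tolist())
    print("bar x,y if stand x=85",(p[0]+85*np.cos(p[2]),p[1]+85*np.sin(p[2])))
    print("tray c",W(p,p[4],0,-45).round(1),"well",W(p,p[3],0,20).round(1))
    for q in [(-150,104,10),(-150,104,0),(-150,-104,10),(150,-104,10)]: print(q,px(0,0)*0+((pj(W(p,*q))-[130,0])*1.81).round(0))
    pickle.dump(p,open("stand.pkl","wb"))
    # latch height cross-check w/ n free
E
python3 fit2.py
```

```text
[ 6.46613e+02  4.89840e+01  1.82000e-01  4.05180e+01 -7.47710e+01]
[0.7, -0.5, -0.0, -0.3, -0.5, 0.4, -0.2, 0.1, 0.3, 0.2, -0.6, 0.2, 0.9, -0.4]
bar x,y if stand x=85 (np.float64(730.2047220984628), np.float64(64.39436684759124))
tray c [598.7  40.1  56.1] well [674.4  54.1 163.7]
(-150, 104, 10) [248. -10.]
(-150, 104, 0) [257.  -4.]
(-150, -104, 10) [259. 328.]
(150, -104, 10) [788. 382.]
```

The fit is within 1 px, and the tray, latch and lamp bar agree with the description. Next come the placing poses.

```bash
cat > go.py <<'E'
from fit2 import *
from cell import state
p=pickle.load(open("stand.pkl","rb"))
def Rt(xdir):  # tool z=-normal; tool x along tray axis vector (stand slope frame)
    M=Ro.from_euler('z',p[2])*Ro.from_euler('y',-a)
    x=M.apply(xdir);z=-M.apply([0,0,1]);return Ro.from_matrix(np.c_[x,np.cross(z,x),z])
def show(Sv,y,n,xdir=(0,1,0)):
    st=state();d=W(p,Sv,y,n)-st['position'];r=(Rt(xdir)*Ro.from_rotvec(st['tool_rot']).inv()).as_rotvec()
    print((Sv,y,n),"cm",(d/10).round(2),"rot",r.round(3),"abs",W(p,Sv,y,n).round(1))
E
python3 - <<'E'
from go import *
show(-92,0,60);show(-92,0,-37)
M=Ro.from_euler('z',p[2])*Ro.from_euler('y',-a);print("n",M.apply([0,0,1]),"s",M.apply([1,0,0]))
E
```

```text
(-92, 0, 60) cm [ -4.39   8.51 -16.13] rot [ 0.081 -0.43  -0.003] abs [539.7  29.3 144. ]
(-92, 0, -37) cm [ -0.36   9.25 -24.92] rot [ 0.081 -0.43  -0.003] abs [580.   36.7  56.1]
n [-0.41561462 -0.07662037  0.90630779] s [0.89128843 0.16431292 0.42261826]
```

Request:
{"api": "send_rows", "payload": {"moves": "-2 4 0 0.03 -0.15 0 0;-4.4 8.5 -2 0.06 -0.3 0 0;-4.4 8.5 -6 0.08 -0.43 0 0;-4.4 8.5 -11 0.08 -0.43 0 0;-4.4 8.5 -16 0.08 -0.43 0 0;-4.4 8.5 -16 0.08 -0.43 0 0;-4.4 8.5 -16 0.08 -0.43 0 0"}}

```text
t: 5.12
position: [541.4, 30.3, 147.8]
tool_rot: [1.8, 2.171, 0.483]
force: [1.1, 0.0, -1.1]
gripper_width: 49.6
grasp_force: 29.9
```

```bash
python3 -c "
from go import *
show(-92,0,60);show(-92,0,-37);st=state();print(st['force'],st['gripper_width'],st['joint_positions'].round(2))"
```

```text
(-92, 0, 60) cm [-0.17 -0.1  -0.38] rot [ 0.002  0.004 -0.004] abs [539.7  29.3 144. ]
(-92, 0, -37) cm [ 3.86  0.64 -9.17] rot [ 0.002  0.004 -0.004] abs [580.   36.7  56.1]
[ 1.14011824  0.04564741 -1.07337636] 49.60797315599906 [ 0.64 -0.16 -0.65  2.17 -0.26  0.68  0.33]
```

Request:
{"api": "send_rows", "payload": {"moves": "-0.1 -0.1 -0.4 0 0 0 0;1.5 0.2 -4 0 0 0 0;2.9 0.4 -7 0 0 0 0;3.5 0.6 -8.4 0 0 0 0;3.7 0.6 -8.8 0 0 0 0;3.9 0.6 -9.2 0 0 0 0;3.9 0.6 -9.2 0 0 0 0"}}

```text
t: 6.0
position: [579.7, 36.9, 54.8]
tool_rot: [1.799, 2.173, 0.482]
force: [-0.7, -0.0, -1.1]
gripper_width: 50.0
grasp_force: 29.9
```

```bash
python3 -c "
from go import *
show(-92,0,-37);st=state();print(st['force'],st['gripper_width'],st['joint_positions'].round(2))"
```

```text
(-92, 0, -37) cm [ 0.03 -0.02  0.13] rot [ 0.002  0.003 -0.005] abs [580.   36.7  56.1]
[-0.6895213  -0.02892579 -1.12956742] 50.020615077305834 [ 0.61  0.11 -0.71  2.18  0.07  0.45  0.05]
```

Request:
{"api": "send_rows", "payload": {"moves": "0 0 0 0 0 0 65;0 0 0 0 0 0 65;0 0 0 0 0 0 65;-0.4 -0.1 0.9 0 0 0 65;-1.2 -0.2 2.7 0 0 0 65;-2.9 -0.5 6.3 0 0 0 65;-5 -0.9 10.9 0 0 0 65;-6.7 -1.2 14.5 0 0 0 65"}}

```text
t: 7.0
position: [512.1, 25.0, 200.4]
tool_rot: [1.801, 2.174, 0.482]
force: [-29.6, 1.0, 15.7]
gripper_width: 56.7
grasp_force: 0.0
```

```bash
python3 - <<'E'
from go import *;from cell import *
st=state();im=capture("scene")[:,:,::-1];cv2.imwrite("raw_s4.png",im)
print(st['position'],st['force'],st['gripper_width'])
crop(im,"pics/s4.png",280,440,160,300,4)
w=capture("wrist")[:,:,::-1];cv2.imwrite("raw_w4.png",w);pickle.dump(st,open("w4.pkl","wb"))
show(40.5,0,70,(-1,0,0));show(40.5,0,70,(1,0,0));show(-80,0,200,(-1,0,0))
E
```

```text
[512.06926191  25.00621392 200.43394373] [-29.57244478   1.00811821  15.72843617] 56.70491270144214
(40.5, 0, 70) cm [14.03  2.58  0.79] rot [-0.655 -0.118  1.418] abs [653.6  50.3 209.1]
(40.5, 0, 70) cm [14.03  2.58  0.79] rot [ 0.656  0.125 -1.426] abs [653.6  50.3 209.1]
(-80, 0, 200) cm [-2.12 -0.39  7.48] rot [-0.655 -0.118  1.418] abs [492.2  20.5 276. ]
```

View pics/s4.png

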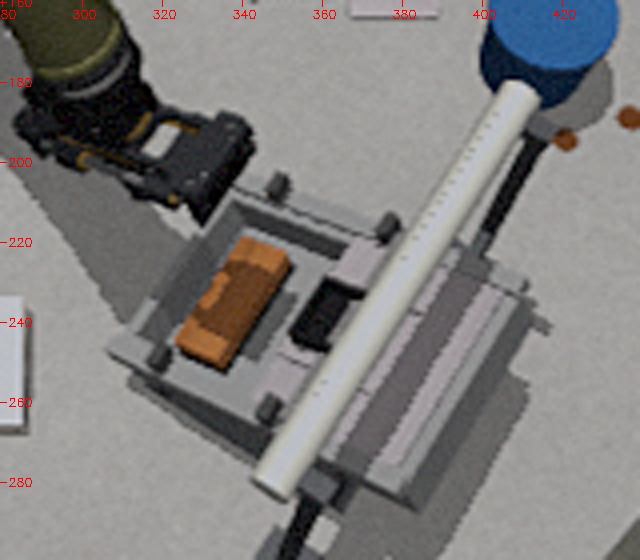

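The block lies flat in the compartment, square across the slope. Now I'll check that the force reading has settled.

```bash
python3 -c "
from go import *
st=state();print(st['t'],st['position'],st['force'],st['joint_positions'].round(2),st['qd'].round(3));show(40.5,0,70,(-1,0,0))"
```

```text
7.1 [513.35842595  24.4480273  201.1232141 ] [ 0.71130137 -0.57041917  0.14202093] [ 0.6  -0.3  -0.55  2.16 -0.34  0.83  0.4 ] [ 0.029 -0.004 -0.079  0.041  0.001 -0.056 -0.004]
(40.5, 0, 70) cm [14.03  2.58  0.79] rot [-0.655 -0.118  1.418] abs [653.6  50.3 209.1]
```

```bash
python3 -c "
from go import *
print(state()['joint_positions'][1]);show(-20,0,100,(-1,0,0));show(-30,0,100,(-1,0,0))"
```

```text
-0.3007392738931902
(-20, 0, 100) cm [7.39 1.36 0.96] rot [-0.655 -0.118  1.418] abs [587.2  38.  210.7]
(-30, 0, 100) cm [6.5  1.19 0.53] rot [-0.655 -0.118  1.418] abs [578.3  36.4 206.5]
```

Request:
{"api": "send_rows", "payload": {"moves": "3 0.5 0.5 0 0 0 0;6 1.1 0.7 -0.08 -0.015 0.17 0;7.4 1.4 1 -0.16 -0.03 0.35 0;7.4 1.4 1 -0.24 -0.04 0.52 0;7.4 1.4 1 -0.32 -0.06 0.69 0;7.4 1.4 1 -0.4 -0.07 0.86 0;7.4 1.4 1 -0.48 -0.09 1.03 0;7.4 1.4 1 -0.56 -0.1 1.2 0"}}

```text
t: 8.1
position: [585.9, 39.6, 208.5]
tool_rot: [0.088, 2.708, 0.12]
force: [-0.2, 0.1, 0.4]
gripper_width: 0.3
grasp_force: 0.0
```

```bash
python3 -c "
from go import *
st=state();print(st['joint_positions'].round(3),st['force']);show(-20,0,100,(-1,0,0))"
```

```text
[ 0.506 -0.109 -0.557  2.007 -0.143  0.794  1.522] [-0.20468955  0.13668985  0.43457465]
(-20, 0, 100) cm [ 0.14 -0.16  0.21] rot [-0.097 -0.015  0.226] abs [587.2  38.  210.7]
```

Request:
{"api": "send_rows", "payload": {"moves": "0 -0.2 0.2 -0.05 -0.01 0.12 0;0.1 -0.2 0.2 -0.1 -0.015 0.225 0;0.1 -0.2 0.2 -0.1 -0.015 0.225 0"}}

```text
t: 8.48
position: [587.1, 37.7, 210.8]
tool_rot: [-0.237, 2.696, 0.053]
force: [-0.0, 0.2, -0.3]
gripper_width: 0.7
grasp_force: 0.0
```

```bash
python3 - <<'E'
from go import *;from cell import *
st=state();print(st['position'],st['joint_positions'].round(3),st['force'],st['gripper_width'])
show(26,0,60,(-1,0,0));show(26,0,24,(-1,0,0));show(26,0,13,(-1,0,0))
im=capture("wrist")[:,:,::-1];cv2.imwrite("raw_w5.png",im)
crop(im,"pics/w5.png",100,540,0,330,1.8)
E
```

```text
[587.0715383   37.72805761 210.75624531] [ 0.487 -0.105 -0.533  2.    -0.145  0.802  1.768] [-0.00273443  0.19199414 -0.27227152] 0.6964598663887903
(26, 0, 60) cm [ 5.78  1.09 -1.69] rot [-0.001  0.     0.007] abs [644.8  48.7 193.9]
(26, 0, 24) cm [ 7.27  1.37 -4.95] rot [-0.001  0.     0.007] abs [659.8  51.4 161.2]
(26, 0, 13) cm [ 7.73  1.45 -5.95] rot [-0.001  0.     0.007] abs [664.4  52.3 151.3]
```

View pics/w5.png

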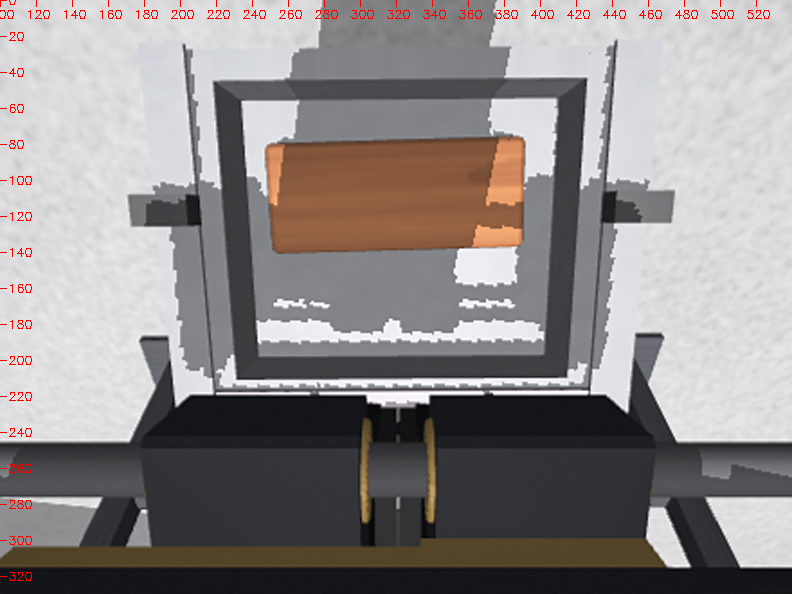

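The block lies flat with clear margins, and the hand is centred across the tray. I'll move over the latch and down into the well.

Request:
{"api": "send_rows", "payload": {"moves": "3 0.5 -0.8 0 0 0 0;5.8 1.1 -1.7 0 0 0 0;6.6 1.25 -3.4 0 0 0 0;7.1 1.35 -4.5 0 0 0 0;7.3 1.4 -5 0 0 0 0;7.3 1.4 -5 0 0 0 0"}}

```text
t: 9.28
position: [659.1, 51.0, 160.1]
tool_rot: [-0.237, 2.698, 0.053]
force: [-1.3, 1.1, 0.3]
gripper_width: 0.5
grasp_force: 0.2
```

```bash
python3 -c "
from go import *
st=state();print(st['joint_positions'].round(3),st['force']);show(26,0,20,(-1,0,0));show(26,0,12,(-1,0,0))"
```

```text
[ 0.443  0.126 -0.575  1.905  0.066  0.697  1.592] [-1.31982863  1.07514277  0.32875029]
(26, 0, 20) cm [ 0.23  0.07 -0.25] rot [-0.    -0.002  0.007] abs [661.5  51.7 157.6]
(26, 0, 12) cm [ 0.57  0.13 -0.98] rot [-0.    -0.002  0.007] abs [664.8  52.3 150.4]
```

Request:
{"api": "send_rows", "payload": {"moves": "0.2 0.05 -0.3 0 0 0 0;0.4 0.1 -0.6 0 0 0 0;0.5 0.1 -0.8 0 0 0 0;0.6 0.1 -1 0 0 0 0;0.6 0.1 -1 0 0 0 0"}}

```text
t: 9.9
position: [664.7, 51.9, 151.0]
tool_rot: [-0.237, 2.699, 0.051]
force: [-9.3, -1.4, 5.4]
gripper_width: 0.1
grasp_force: 5.6
```

```bash
cat >> go.py <<'E'
def now():
    st=state();M=Ro.from_euler('z',p[2])*Ro.from_euler('y',-a);X=M.inv().apply(st['position']-W(p,0,0,0));print("t",st['t'],"s,y,n",X.round(1),"F s,y,n",M.inv().apply(st['force']).round(1),"q",st['joint_positions'].round(3))
E
python3 -c "
from go import *
now();show(26,0,12,(-1,0,0));show(-30,0,11,(-1,0,0))"
```

```text
t 9.9 s,y,n [26.1 -0.4 12.7] F s,y,n [-6.3  0.3  8.9] q [ 0.433  0.15  -0.572  1.901  0.089  0.682  1.573]
(26, 0, 12) cm [ 0.01  0.04 -0.07] rot [ 0.001 -0.003  0.007] abs [664.8  52.3 150.4]
(-30, 0, 11) cm [-4.94 -0.87 -2.52] rot [ 0.001 -0.003  0.007] abs [615.3  43.2 125.8]
```

The latch is pressed about 8 mm with 9 N on it. Next I'll slide down the slope while holding it in.

Request:
{"api": "send_rows", "payload": {"moves": "-0.4 -0.1 -0.3 0 0 0 0;-0.9 -0.2 -0.5 0 0 0 0;-1.8 -0.3 -0.9 0 0 0 0;-3.1 -0.6 -1.5 0 0 0 0;-4.4 -0.8 -2.2 0 0 0 0;-5.8 -1.1 -2.8 0 0 0 0;-7.1 -1.3 -3.4 0 0 0 0;-7.1 -1.3 -3.4 0 0 0 0"}}

```text
t: 10.9
position: [595.6, 39.0, 118.8]
tool_rot: [-0.237, 2.693, 0.051]
force: [-6.3, 0.5, 7.4]
gripper_width: 0.7
grasp_force: 12.7
```

```bash
python3 - <<'E'
from go import *
now();show(-119,0,11,(-1,0,0));show(-85,0,11,(-1,0,0));show(-105,0,11,(-1,0,0))
E
```

```text
t 10.9 s,y,n [-51.2  -0.5  13.2] F s,y,n [-2.4  1.6  9.3] q [ 0.493  0.024 -0.581  2.092 -0.042  0.592  1.691]
(-119, 0, 11) cm [-5.96 -1.04 -3.06] rot [0.001 0.003 0.007] abs [536.   28.6  88.2]
(-85, 0, 11) cm [-2.93 -0.49 -1.63] rot [0.001 0.003 0.007] abs [566.3  34.2 102.5]
(-105, 0, 11) cm [-4.71 -0.81 -2.47] rot [0.001 0.003 0.007] abs [548.5  30.9  94.1]
```

Request:
{"api": "send_rows", "payload": {"moves": "-1.3 -0.2 -0.65 0 0 0 0;-2.7 -0.5 -1.3 0 0 0 0;-4 -0.75 -1.95 0 0 0 0;-5.1 -0.95 -2.45 0 0 0 0;-5.6 -1.05 -2.7 0 0 0 0;-5.9 -1.1 -2.85 0 0 0 0;-5.9 -1.1 -2.85 0 0 0 0"}}

```text
t: 11.78
position: [538.9, 28.5, 91.7]
tool_rot: [-0.237, 2.689, 0.051]
force: [-2.4, 0.2, 8.4]
gripper_width: 0.5
grasp_force: 10.0
```

```bash
python3 - <<'E'
from go import *
now();show(-119,0,11,(-1,0,0))
E
```

```text
t 11.775 s,y,n [-114.9   -0.6   13. ] F s,y,n [1.5 0.6 8.6] q [ 0.512 -0.078 -0.561  2.242 -0.179  0.532  1.824]
(-119, 0, 11) cm [-0.29  0.01 -0.36] rot [0.    0.007 0.007] abs [536.   28.6  88.2]
```

Request:
{"api": "send_rows", "payload": {"moves": "-0.3 -0.05 -0.15 0 0 0 0;-0.6 -0.1 -0.3 0 0 0 0;-0.9 -0.15 -0.45 0 0 0 0;-0.9 -0.15 -0.45 0 0 0 0"}}

```text
t: 12.28
position: [535.8, 27.6, 91.9]
tool_rot: [-0.236, 2.676, 0.049]
force: [5.8, 2.5, 11.4]
gripper_width: 0.2
grasp_force: 6.8
```

```bash
python3 - <<'E'
from go import *
now()
E
```

```text
t 12.275 s,y,n [-117.7   -0.9   14.5] F s,y,n [10.4  1.4  7.8] q [ 0.511 -0.094 -0.556  2.259 -0.202  0.517  1.845]
```

Request:
{"api": "send_rows", "payload": {"moves": "-0.15 -0.05 -0.4 0 0 0 0;-0.15 -0.05 -0.4 0 0 0 0;-0.15 -0.05 -0.4 0 0 0 0"}}

```text
t: 12.65
position: [536.8, 27.7, 89.9]
tool_rot: [-0.236, 2.671, 0.049]
force: [8.1, 5.0, 14.9]
gripper_width: 0.5
grasp_force: 8.7
```

```bash
python3 - <<'E'
from go import *
now()
E
```

```text
t 12.65 s,y,n [-117.7   -1.    12.3] F s,y,n [14.4  3.5  9.8] q [ 0.511 -0.091 -0.556  2.263 -0.202  0.505  1.847]
```

Request:
{"api": "send_rows", "payload": {"moves": "-0.2 0 0.6 0 0 0 0;-0.6 -0.1 1.6 0 0 0 0;-0.6 -0.1 3 0 0 0 0;0 0 5 0 0 0 0;1 0.2 9 0 0 0 0;2 0.4 13 0 0 0 0;2 0.4 15 0 0 0 0;2 0.4 15 0 0 0 0"}}

```text
t: 13.65
position: [547.0, 30.1, 232.5]
tool_rot: [-0.237, 2.691, 0.051]
force: [0.5, -0.0, -1.7]
gripper_width: 0.3
grasp_force: 0.0
```

```bash
python3 - <<'E'
from go import *;from cell import *
now()
# overlay predicted shut dish corners in each static view
im={n:capture(n)[:,:,::-1].copy() for n in("scene","side")}
def pr(n,X):
    m=camera_model(n);c=m['R']@X+m['t'];q=m['mtx']@c;return q[:2]/q[2]
out=[]
for n,(x0,y0) in(("scene",(300,170)),("side",(250,140))):
    c=cv2.resize(im[n][y0:y0+130,x0:x0+100],None,fx=4,fy=4,interpolation=cv2.INTER_CUBIC)
    for S,y,nn in [(L+i,j,32) for L in(p[3]-140,) for i in(-35,35) for j in(-30,30)]+[(p[3]-140,94*k,15) for k in(-1,1)]:
        u=(pr(n,W(p,S,y,nn))-[x0,y0]+.5)*4;cv2.circle(c,(int(u[0]),int(u[1])),3,(0,0,255),1)
    out.append(c)
cv2.imwrite("pics/f.png",np.hstack(out))
E
```

```text
t 13.65 s,y,n [-47.9  -0.5 137.1] F s,y,n [-0.3 -0.1 -1.7] q [ 0.517 -0.231 -0.509  2.051 -0.24   0.867  1.857]
```

View pics/f.png

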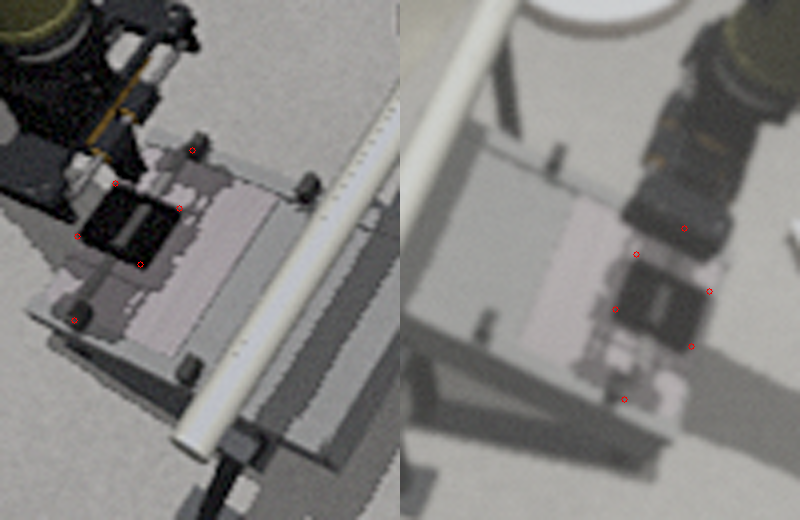

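The dish lies on its predicted fully shut position in both views. The cover had stopped hard, with no movement under 14 N, and the hand is now clear of everything.

```bash
python3 -c "
from cell import job_done
print(job_done())"
```

```text
the job is handed in; nothing more can be done
None
```

The block lies flat in the tray and the cover is slid down to its end stop with the latch released; I did not test the lock by pulling on it, and the job is handed in at about 14 s.

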